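Load the reference disc into the infrared spectrometer

TASK

Lift the bar of the black tray so that it tips and the loose steel disc slides all the way into the narrow spout against its pins, then lower the tray until it is level again and let go of it. Pick the disc out of the spout and lay it gently, flat and centred, on the spectrometer's pedestal, then swing the press arm round as far as it goes, so that its foot stands over the disc. Do not drop the disc on the bench, and leave the vial and the jar where they stand.

Things in the scene. Friction and masses are not known exactly. Their poses are not given: they have to be found in the camera images.
- disc: Polished steel reference disc, 34 mm diameter, 4 mm thick, 28 g; the only small disc lying loose in the black tray. Origin at the centre of its underside, z is its flat axis. Slippery on the tray: it slides once the tray is tipped some 9 to 20 degrees (more than 25 is not needed).
- tray_stand: Fixed dark steel stand of the tipping tray. Origin on the bench under the middle of the hinge; +x points from hinge to lifting bar, -x to the spout, y along the hinge. Base plate 8 mm high, from 20 mm before the hinge (spout side) to 130 mm behind, nothing under the spout beyond it. Two hinge cheeks, 18 mm long in x, stand 73 mm either side of the middle, to 58 mm above the bench.
- tray_hinge (a point): Middle of the tray's level hinge axis, at the floor level of the tray, 50 mm above the bench. The black tray: floor 4 mm thick, 136 mm wide, from the hinge to 115 mm towards the bar, walls 10 mm high; two walls converge to a 37 mm wide throat at the hinge.
- tray_bar (a point): Middle of the tray's steel lifting bar: round, 12 mm thick, 92 mm long, parallel to the hinge, on two thin struts 42 mm either side of the middle. With the tray level it is 150 mm from the hinge axis horizontally and 30 mm above it (80 mm above the bench); it moves on an arc about the hinge. The tray's end wall, its top 60 mm above the bench, is 35 mm from it towards the hinge.
- tray_spout (a point): Spot on the tray floor under the disc's centre when it has slid home into the spout: 28 mm beyond the hinge, 50 mm above the bench with the tray level. Beyond the throat the floor is an open tongue, 20 mm wide, 52 mm long, with two 10 mm high pins at its end that stop the disc. The disc overhangs both sides and can be gripped by its left and right edges (along the stand's y), free space below.
- tray (a joint): Tilt of the tray about its hinge, in rad: 0 level (at rest), growing as the bar is lifted and the spout dips, end stop at 0.6. Damped: it needs about 2 N to lift slowly and sinks back slowly by its own weight when let go.
- spectrometer: Fixed white bench spectrometer with a blue front, 175 by 200 mm, its flat top 55 mm above the bench. Origin on the bench right under the pedestal; +x points from the pedestal to the press arm's pivot. The front edge is 55 mm before the pedestal.
- pedestal_top (a point): Centre of the flat top of the round steel pedestal, 22 mm diameter, standing 30 mm above the spectrometer's top (85 mm above the bench). The disc, being wider, overhangs it by 6 mm all round.
- press_pivot (a point): Point on the upright pivot axis of the press arm, 80 mm behind the pedestal (along the spectrometer's +x), 106 mm above the bench. The post there is 26 mm thick, to 115 mm above the bench.
- press_knob (a point): Middle of the upright black knob on the press arm's free end: a cylinder 16 mm thick, 25 mm high (112 to 137 mm above the bench), 80 mm from the pivot axis. The arm below it is 16 mm wide, 12 mm high; the press foot under the knob ends 95 mm above the bench, so it passes 6 mm over a disc on the pedestal.
- press_arm (a joint): Turn of the press arm about its upright pivot, in rad: 0 parked to the side (the spectrometer's -y side), growing clockwise seen from above; end stop at 1.35, where the knob and foot stand right over the pedestal. Stays where it is left; about 1 N at the knob moves it.
- vial: Small capped glass vial standing on the bench between the two fixtures, 22 mm diameter, 45 mm high; not needed, leave it. Origin at the centre of its underside.
- jar: Capped amber glass jar standing on the bench farther out, 48 mm diameter, 65 mm high; not needed, leave it. Origin at the centre of its underside.
Things that resemble listed ones, but are neither listed nor needed, are in the scene too. What is shaped like the tray_stand but blue or pink is not meant.

How it is judged:
On the way, in this order (a step that is already met when the one before it is completed fails the run):
1. the tray is tipped and the disc has slid home in its spout (value of joint tray above 0.15 rad and distance between disc and tray_spout below 0.009 m), for 0.1 s.
2. the tray is level again and let go, the disc still home in the spout (value of joint tray below 0.04 rad and contact force between the fingers and tray_stand below 0.1 N and distance between disc and tray_spout below 0.009 m), for 0.1 s.
3. the disc lies flat and centred on the pedestal, let go, the press arm not yet over it (horizontal distance between disc and pedestal_top below 0.006 m and z of disc in the frame of pedestal_top between -0.003 and 0.003 m and angle between disc's own z axis and vertical below 0.1 rad and contact force between the fingers and disc below 0.05 N and value of joint press_arm below 0.9 rad), for 0.2 s.
At the end, for the whole second after the job is handed in: The disc lies at rest, flat on the pedestal (within 3 mm in height, 0.1 rad) and centred within 6 mm; the press arm is swung over it to within 0.08 rad of its stop (1.35 rad); the tray is level (below 0.04 rad) (horizontal distance between disc and pedestal_top below 0.006 m and z of disc in the frame of pedestal_top between -0.003 and 0.003 m and angle between disc's own z axis and vertical below 0.1 rad and value of joint press_arm above 1.27 rad and value of joint tray below 0.04 rad and linear speed of disc below 0.02 m/s); the robot touches nothing.
It fails at once if the disc falls to the bench (its underside below 20 mm) (height (world z) of disc below 0.02 m).
It fails at once if the vial or the jar is moved more than 30 mm (distance of any of vial, jar from where it was at the start of the episode above 0.03 m).
It fails at once if the disc is let fall on the pedestal (moving faster than 0.4 m/s near it with no finger on it, a drop of over 8 mm) (horizontal distance between disc and pedestal_top below 0.03 m and linear speed of disc above 0.4 m/s and contact force between the fingers and disc below 0.05 N).
It also fails if it takes over 67 s, if anything falls off the work surface, if the arm or the gripper's body presses on something with over 40 N, if the wrist force passes 120 N, or if a joint passes its speed limit or range.

ROBOT

A 6-joint arm with a two-finger parallel gripper is mounted at the origin on the work surface. World frame = base frame: x ahead of the robot, y to its left, z up, the work surface at z = 0. Lengths are in m, angles in rad, forces in N, time in s.
With the tool pointing down it reaches from about 0.375 to 0.9 m from the base axis. Payload 3.1 kg.
Tool frame: the origin (TCP) lies midway between the tips of the shut fingers; the grasp point (between the pads) lies 19 mm behind it; z points along the fingers, y is the line along which they close (so a half turn about z gives the same grasp; the last joint's range is limited). The gripper opens to 85 mm and grips with 20 to 120 N. Pads are 22 mm wide; open, the fingers measure 114 mm over their backs; the gripper's body (76 mm by 85 mm) begins 54 mm behind the grasp point. The pads swing forward as they close: fully open they stand 13 mm farther back than shut.
Start: joints at [-1.442, 0.527, 1.433, -0, 1.181, -0.178], TCP at [0.189, -0.596, 0.231] pointing down, gripper open.
Joint ranges: [-3.08, 3.08], [-0.75, 2.2], [0.22, 2.44], [-1.43, 4.57], [0, 2.65], [-2.85, 2.85]. Speed limits (rad/s): [2.79, 2.79, 3.14, 3.14, 3.14, 3.14].

INTERFACE

Orientations are given as a unit quaternion [x, y, z, w].
In Python, from station import manip gives the robot as it stands.
- The arm moves only by the tool step_arm, never from a script. Its argument "targets" is text: rows parted by semicolons, each of 4 numbers parted by spaces: the shift along the tool's x, y, z in mm, then the turn about the tool's z in degrees. A call has 1 to 12 rows; each row is the pose to reach, as a shift and turn from the pose commanded when the call began, along the tool's axes at that moment; what a row does not reach only later rows make up. A row lasts 1/10 s, in which the tool goes at most 50 mm and 8.59 degrees, less where a joint would pass 70% of its speed; a pose out of reach is approached as far as the arm can. A call with a gripper value outside its range is refused whole. "gripper" is the closure, from 0 (fully open) to 1 (shut), set as the call begins (left out, the last holds). The fingers move at their own pace and stop on an object; "squeeze" is the grip in N (left out, the last holds). Time passes only in rows, so rows that repeat a pose let the fingers close. It gives the time, the measured TCP pose, the force, the opening and the grip force at its end, in the units of the state.
- manip.sense(): the state, without advancing time (a new reading comes with each control period).
- manip.snapshot(name): name is "side" or "top"; returns the picture (480x640x3 uint8, red, green, blue); there is no depth.
- manip.get_calibration(name): a dict with "fov_y" (degrees; the focal length in pixels is half the picture's height over the tangent of half this angle, whatever the lens; pixels are square), "cx", "cy" (the principal point, pixels), "extrinsics" (4x4, takes a point from camera to world coordinates). Camera axes: x right, y down, z forward; pixel columns grow to the right and rows downward; lengths in m; the calibration is good to about 2 mm. A picture is of the moment at which its call begins. get_calibration takes no time and is no camera call.
- manip.sign_off(): hands the job in; it is judged then, once.
Trained networks look in the newest picture that a camera, given by its name, has taken for a name from the list of things; names that differ only in an ending like _2 or _b are one class to them, and where a whole thing is asked for, a point or a joint stands for the part that bears it (a point fixed in the world has none). Each returns a list of dicts, best first, with "p" (0 to 1); they miss things now and then, are a little off and sometimes report something else, mostly with a low value. They report only what shows in the picture. A call takes as long as a camera call. They do not tell look-alikes from the thing itself.
- manip.recognise(camera, query): "position" ([column, row] in pixels, amid what is visible of it).
- manip.masks_of(camera, query): "pixels" (480x640 bool, what is visible of it) and "position" ([column, row] in pixels, amid what is visible of it).
- manip.mark_of(camera, query): "position" ([column, row] in pixels: a listed point, or the origin of a listed thing).
The state is a dict: "t": time; "q": joint angles; "qd": joint speeds; "tau": joint torques, N m; "tcp_pos": TCP position; "tool_rot": TCP orientation; "force": force on the tool from outside, world axes, zero at the start; "ft_torque": the same for the moment, N m; "finger_gap": opening from 0.0 (shut) to 1.0 (fully open); "gripper_force": force on a finger pad.
Only numpy, scipy, OpenCV 4.12 (cv2) and the standard library are available. Lean on these libraries where they do the work, as an engineer would, in place of code of your own. Each camera call takes 0.05 s, during which the arm holds its last target. There are 200 camera calls.

## Working session

There is one attempt and no reset: what is moved stays moved. The work goes in short steps, Python scripts to look and compute and a tool call to move; the robot and the scene stay as the last step left them, time stands still between calls to the robot, and variables do not carry over. Pictures are saved under pics/ and viewed, at most 10 in all, crops included, and the job is handed in when it is done.

Besides the shell and the picture viewer there is one more tool, called after "Call:" as a command line: name --argument value ..., lists and objects as JSON in quotes. step_arm: Moves the arm, as the interface text tells. Its arguments: {"type":"object","properties":{"targets":{"type":"string"},"gripper":{"type":"number"},"squeeze":{"type":"number"}},"required":["targets"]}

```bash
mkdir -p pics; ls
cat > h.py <<'E'
import numpy as np, cv2
from station import manip
def cal(n):
    c=manip.get_calibration(n); f=240/np.tan(np.radians(c["fov_y"])/2)
    return f,c["cx"],c["cy"],np.array(c["extrinsics"])
def at_z(n,p,z):
    f,cx,cy,E=cal(n); d=E[:3,:3]@np.array([(p[0]-cx)/f,(p[1]-cy)/f,1]); o=E[:3,3]
    return o+d*(z-o[2])/d[2]
def proj(n,P):
    f,cx,cy,E=cal(n); v=E[:3,:3].T@(np.array(P)-E[:3,3]); return np.array([cx+f*v[0]/v[2],cy+f*v[1]/v[2]])
def save(n,name):
    im=manip.snapshot(n); cv2.imwrite(f"pics/{name}.png",im[:,:,::-1]); return im
E
python3 - <<'E'
from h import *
for n in("top","side"):
    save(n,n+"0"); print(n,cal(n)[0],cal(n)[3][:3,3].round(3))
    for q,z in dict(disc=.05,tray_stand=0,tray_hinge=.05,tray_bar=.08,tray_spout=.05,spectrometer=0,pedestal_top=.085,press_pivot=.106,press_knob=.1245,vial=0,jar=0).items():
        for r in manip.mark_of(n,q)[:3]:
            print(n,q,round(r["p"],2),np.round(r["position"]),at_z(n,r["position"],z)[:2].round(4))
print(manip.sense())
E
```

```text
pics
top 594.1975141602603 [ 0.218 -0.007  1.403]
top disc 0.45 [227. 214.] [0.5359 0.2382]
top tray_stand 0.84 [231. 250.] [0.46   0.2351]
top tray_stand 0.62 [456. 360.] [ 0.1986 -0.2904]
top tray_stand 0.58 [206. 356.] [0.2094 0.2867]
top tray_hinge 0.74 [229. 247.] [0.4592 0.2299]
top tray_hinge 0.7 [200. 360.] [0.2023 0.2896]
top tray_hinge 0.56 [461. 358.] [ 0.2036 -0.2925]
top tray_bar 0.97 [195. 287.] [0.3623 0.3005]
top tray_bar 0.86 [218. 183.] [0.6044 0.2545]
top tray_bar 0.83 [440. 300.] [ 0.3303 -0.2449]
top tray_spout 0.75 [230. 258.] [0.4331 0.2274]
top tray_spout 0.59 [200. 369.] [0.1829 0.2881]
top tray_spout 0.57 [464. 371.] [ 0.1757 -0.2983]
top spectrometer 0.75 [420. 249.] [ 0.4592 -0.2187]
top pedestal_top 0.85 [427. 241.] [ 0.4629 -0.222 ]
top press_pivot 0.84 [428. 203.] [ 0.5443 -0.2239]
top press_pivot 0.57 [321. 257.] [0.425  0.0161]
top press_knob 0.94 [463. 211.] [ 0.5219 -0.2961]
top vial 0.61 [322. 259.] [0.4369 0.0159]
top vial 0.16 [231. 250.] [0.461  0.2346]
top jar 0.69 [330. 136.] [ 0.7455 -0.0044]
top jar 0.57 [233. 251.] [0.4582 0.2298]
side 525.
[... 959 characters left out ...]
 [222. 307.] [0.6424 0.2072]
{'t': 1.2, 'q': array([-1.44251452e+00,  5.27501620e-01,  1.43265892e+00,  2.18031680e-05,
        1.18137685e+00, -1.78497651e-01]), 'qd': array([-0.00083706, -0.00099795,  0.00021483, -0.00066308, -0.00159974,
       -0.00176433]), 'tau': array([ 4.95625372e-04, -4.42328918e+01, -1.78420204e+01, -2.06062336e-04,
        7.97163248e-04, -6.45533589e-06]), 'tcp_pos': array([ 0.18878001, -0.59581571,  0.23132251]), 'tool_rot': array([9.88259476e-01, 1.52784841e-01, 9.38859003e-06, 2.78770648e-05]), 'force': array([-0.43519991, -0.00664468, -0.09621542]), 'ft_torque': array([0.05125082, 0.07309278, 0.02836464]), 'gripper_force': 0.0, 'finger_gap': 1.00086697246469}
```

View pics/top0.png

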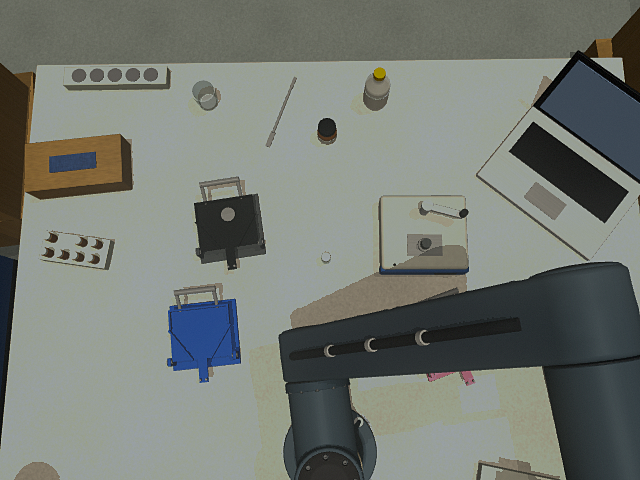

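View pics/side0.png

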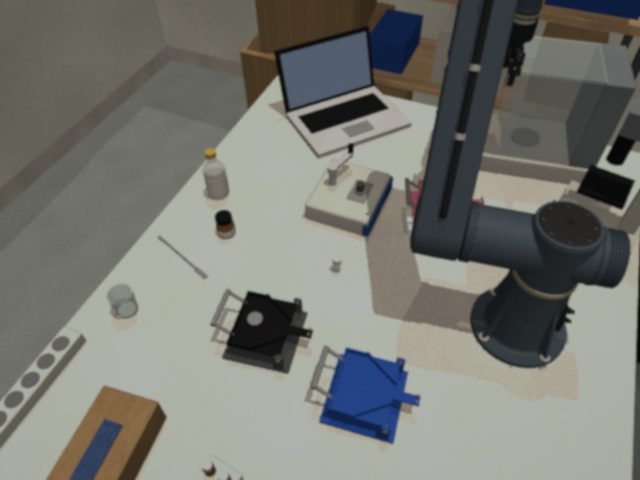

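```bash
cat >> h.py <<'E'
from scipy.optimize import least_squares
from scipy.spatial.transform import Rotation as R
def w(pose,p):
    x,y,a=pose; c,s=np.cos(a),np.sin(a); return np.array([x+c*p[0]-s*p[1],y+s*p[0]+c*p[1],p[2]])
TRAY=dict(tray_stand=[0,0,0],tray_hinge=[0,0,.05],tray_bar=[.15,0,.08],tray_spout=[-.028,0,.05])
k=1.35
SPEC=dict(spectrometer=[0,0,0],pedestal_top=[0,0,.085],press_pivot=[.08,0,.106],press_knob=[.08-.08*np.cos(k),-.08*np.sin(k),.1245])
def fit(pts,p0,cams=("top","side"),gate=25):
    obs=[]
    for n in cams:
        for q,P in pts.items():
            e=proj(n,w(p0,P)); L=[r for r in manip.mark_of(n,q) if np.hypot(*(np.array(r["position"])-e))<gate]
            if L: obs.append((n,P,np.array(L[0]["position"]),q))
    f=lambda x:np.concatenate([(proj(n,w(x,P))-o) for n,P,o,q in obs])
    s=least_squares(f,p0,loss="soft_l1",x_scale=[.01,.01,.1])
    for o in obs: print(o[0],o[3],(proj(o[0],w(s.x,o[1]))-o[2]).round(1))
    return s.x
def go(P,ydir):
    """shift mm / turn deg to put TCP at P with tool y along world angle ydir (mod 180)"""
    s=manip.sense(); M=R.from_quat(s["tool_rot"]).as_matrix()
    d=M.T@(np.array(P)-s["tcp_pos"])*1000; y=np.degrees(np.arctan2(M[1,1],M[0,1]))
    t=-(np.degrees(ydir)-y); t=(t+90)%180-90
    print("shift",d.round(1),"turn",round(t,1),"q",s["q"].round(2),"t",s["t"])
E
python3 - <<'E'
from h import *
for n in("top","side"): manip.snapshot(n)
T=fit(TRAY,np.array([.457,.2305,.167])); S=fit(SPEC,np.array([.4615,-.22,0.]))
print(T.round(4).tolist(),S.round(4).tolist())
B=w(T,[.15,0,.08]); print(B)
go([B[0],B[1],.15],T[2])
E
```

```text
top tray_stand [1.5 1.1]
top tray_hinge [0.5 0.1]
top tray_bar [0.7 1.1]
top tray_spout [ 0.1 -0.9]
side tray_stand [-1.8  2.8]
side tray_hinge [-0.1 -0.1]
side tray_bar [0.4 0.8]
side tray_spout [-1.1  0.1]
top pedestal_top [-1.   2.7]
top press_knob [ 4.3 -0.9]
side spectrometer [-0.3  1.5]
side pedestal_top [1.5 1. ]
side press_pivot [-0.6 -1.3]
side press_knob [-0.5 -0.7]
[0.4598, 0.2307, 0.1792] [0.4562, -0.223, -0.0337]
[0.60739179 0.25743229 0.08      ]
shift [ 656.7 -686.9   81.3] turn -82.7 q [-1.44  0.53  1.43 -0.    1.18 -0.18] t 2.1
```

Call:
step_arm --targets "657 -687 0 -83;657 -687 0 -83;657 -687 0 -83;657 -687 0 -83;657 -687 0 -83;657 -687 0 -83;657 -687 0 -83;657 -687 0 -83;657 -687 0 -83;657 -687 0 -83;657 -687 0 -83;657 -687 0 -83" --gripper 0.5

```text
t: 3.3
tcp_pos: [0.454, -0.0553, 0.2317]
tool_rot: [0.639, 0.769, 0.0, 0.001]
force: [1.5, -0.1, 0.4]
finger_gap: 0.501
gripper_force: 0.0
```

Run:
```python
from h import *
go([.6074,.2574,.13],.1792)
print(manip.sense()["finger_gap"])
```

```text
shift [279.3 208.1 101.7] turn 0.3 q [-0.37  0.3   1.84 -0.    1.   -0.55] t 3.3
0.5008679982947446
```

Call:
step_arm --targets "279 208 0 0;279 208 0 0;279 208 0 0;279 208 0 0;279 208 0 0;279 208 0 0;279 208 0 0;279 208 0 0;279 208 0 0;279 208 100 0;279 208 100 0;279 208 100 0"

```text
t: 4.5
tcp_pos: [0.5998, 0.252, 0.1237]
tool_rot: [0.64, 0.769, -0.008, -0.005]
force: [-0.9, -0.6, -1.2]
finger_gap: 0.501
gripper_force: 0.0
```

Run:
```python
from h import *
for n in("top","side"): manip.snapshot(n)
for n in("top","side"):
  for r in manip.mark_of(n,"tray_bar"): print(n,r["p"],at_z(n,r["position"],.08))
im=save("side","s1"); cv2.imwrite("pics/s1c.png",cv2.resize(im[220:420,130:400,::-1],None,fx=2.9,fy=2.9))
go([.6074,.2574,.067],.1792)
```

```text
top 0.83 [0.36639095 0.30338892 0.08      ]
top 0.73 [0.60583049 0.24986632 0.08      ]
side 0.89 [0.59982752 0.25551579 0.08      ]
side 0.57 [0.35769399 0.29417175 0.08      ]
shift [ 2.4 -1.3 68. ] turn 0.3 q [ 0.23  0.68  1.43 -0.    1.03  0.04] t 4.75
```

View pics/s1c.png

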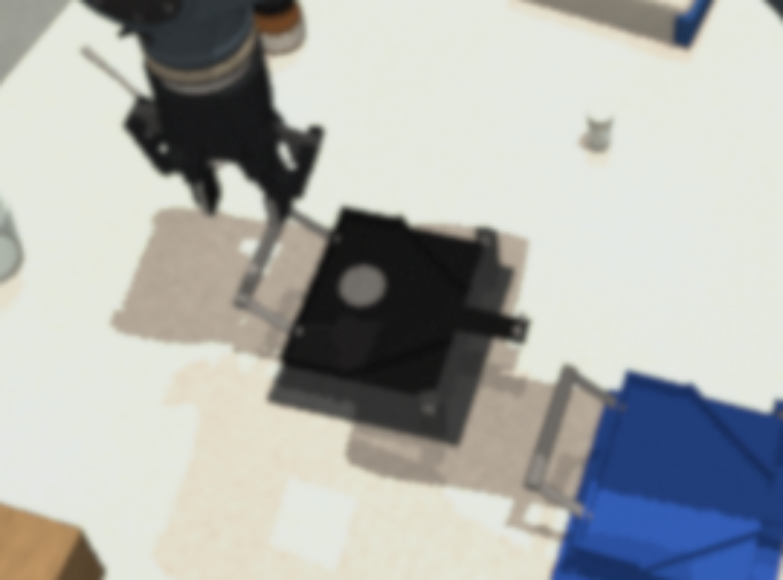

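Call:
step_arm --targets "2 -1 20 0;2 -1 40 0;2 -1 60 0;2 -1 68 0;2 -1 68 0"

```text
t: 5.25
tcp_pos: [0.6055, 0.2571, 0.0643]
tool_rot: [0.639, 0.769, 0.0, 0.0]
force: [0.1, -0.4, 0.7]
finger_gap: 0.497
gripper_force: 0.0
```

Call:
step_arm --targets "0 0 0 0;0 0 0 0;0 0 0 0;0 0 0 0;0 0 0 0;0 0 0 0" --gripper 1 --squeeze 20

```text
t: 5.85
tcp_pos: [0.6061, 0.2573, 0.065]
tool_rot: [0.639, 0.769, 0.001, 0.001]
force: [-1.0, -0.3, 5.9]
finger_gap: 0.13
gripper_force: 19.6
```

Run:
```python
from h import *
im=save("side","s2"); cv2.imwrite("pics/s2c.png",cv2.resize(im[240:380,150:340,::-1],None,fx=4,fy=4))
go([.6074,.2574,.067],.1792)
# arc shifts in stand frame
p0=np.arctan2(30,150); r=np.hypot(150,30)
for d in range(0,24,2): print(d,round(r*np.cos(p0+np.radians(d))-150,1),round(r*np.sin(p0+np.radians(d))-30,1))
print(R.from_quat(manip.sense()["tool_rot"]).as_matrix().round(3))
```

```text
shift [-0.2  1.3 -2. ] turn 0.3 q [0.23 0.78 1.46 0.   0.9  0.05] t 5.9
0 0.0 -0.0
2 -1.1 5.2
4 -2.5 10.4
6 -4.0 15.5
8 -5.6 20.6
10 -7.5 25.6
12 -9.5 30.5
14 -11.7 35.4
16 -14.1 40.2
18 -16.6 44.9
20 -19.3 49.5
22 -22.2 54.0
[[-0.183  0.983  0.003]
 [ 0.983  0.183  0.001]
 [ 0.     0.003 -1.   ]]
```

View pics/s2c.png

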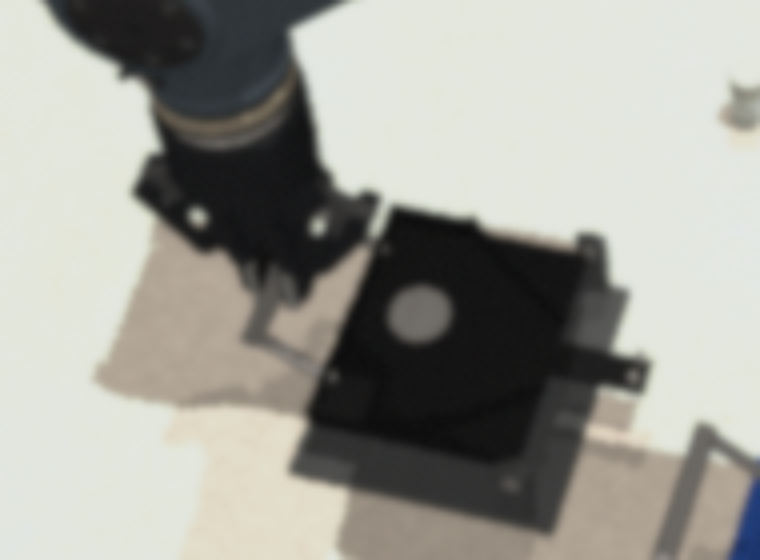

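The picture shows the fingers closed on the bar at about crop (275,280); the disc is still mid-tray at (420,313).

Call:
step_arm --targets "0 -1.1 -5.2 0;0 -2.5 -10.4 0;0 -4 -15.5 0;0 -5.6 -20.6 0;0 -7.5 -25.6 0;0 -9.5 -30.5 0;0 -11.7 -35.4 0;0 -14.1 -40.2 0;0 -14.1 -40.2 0;0 -14.1 -40.2 0;0 -14.1 -40.2 0;0 -14.1 -40.2 0"

```text
t: 7.1
tcp_pos: [0.5931, 0.2553, 0.1047]
tool_rot: [0.639, 0.769, 0.002, 0.001]
force: [5.7, 3.6, 2.0]
finger_gap: 0.13
gripper_force: 19.7
```

Run:
```python
from h import *
im=save("side","s3"); cv2.imwrite("pics/s3c.png",cv2.resize(im[240:380,150:340,::-1],None,fx=4,fy=4))
for r in manip.recognise("side","disc"): print(r)
print(proj("side",w([.4598,.2307,.1792],[-.028*np.cos(.28),0,.05-.028*np.sin(.28)+.004])))
```

```text
{'position': [297.9, 334.1], 'p': 0.75}
[299.41691915 333.30938814]
```

View pics/s3c.png

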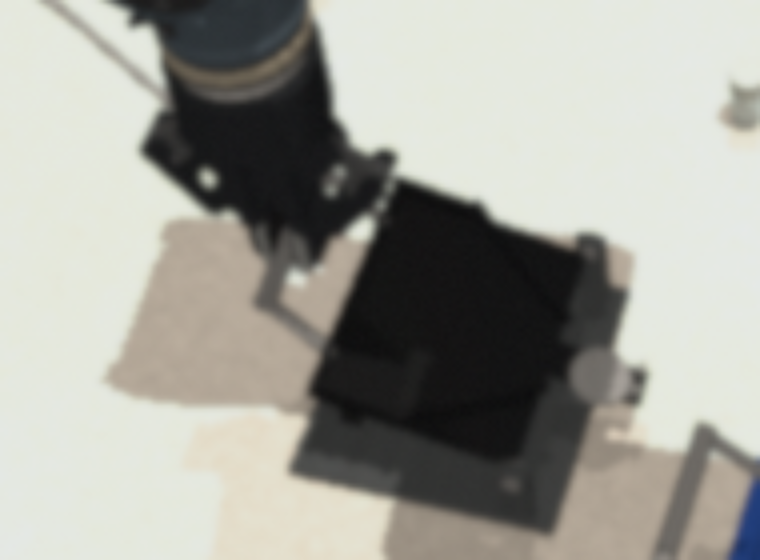

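The disc lies in the spout at crop (598,375), by the pins at (640,380). I'll tip a bit more to be sure, then lower.

Call:
step_arm --targets "0 -2.5 -4.7 0;0 -5.2 -9.3 0;0 -5.2 -9.3 0;0 -5.2 -9.3 0;0 -5.2 -9.3 0;0 -2.5 -4.7 0;0 0 0 0;0 2.4 4.8 0;0 4.6 9.7 0;0 6.6 14.6 0;0 8.5 19.6 0;0 10.1 24.7 0"

```text
t: 8.4
tcp_pos: [0.6026, 0.2568, 0.0795]
tool_rot: [0.639, 0.769, 0.001, 0.001]
force: [4.8, 3.1, 2.3]
finger_gap: 0.128
gripper_force: 20.1
```

Call:
step_arm --targets "0 1.5 5.1 0;0 2.9 10.3 0;0 4 15.5 0;0 4 15.5 0;0 4 15.5 0;0 4 15.5 0;0 4 15.5 0"

```text
t: 9.1
tcp_pos: [0.606, 0.2572, 0.0636]
tool_rot: [0.639, 0.769, 0.001, 0.001]
force: [5.6, 2.4, 0.2]
finger_gap: 0.134
gripper_force: 20.8
```

Call:
step_arm --targets "0 0 0 0;0 0 0 0;0 0 0 0;0 0 0 0" --gripper 0.5

```text
t: 9.5
tcp_pos: [0.6039, 0.2568, 0.0628]
tool_rot: [0.639, 0.769, -0.001, -0.001]
force: [0.0, -0.7, -0.1]
finger_gap: 0.5
gripper_force: 0.0
```

Call:
step_arm --targets "0 0 -20 0;0 0 -50 0;0 0 -90 0;0 0 -120 0;0 0 -120 0"

```text
t: 10.0
tcp_pos: [0.6079, 0.2578, 0.1887]
tool_rot: [0.639, 0.769, 0.004, 0.003]
force: [0.6, -0.3, -0.3]
finger_gap: 0.499
gripper_force: 0.0
```

Run:
```python
from h import *
im=save("side","s4"); cv2.imwrite("pics/s4c.png",cv2.resize(im[240:380,150:340,::-1],None,fx=4,fy=4)); manip.snapshot("top")
T=fit(TRAY,np.array([.4598,.2307,.1792])); print(T.round(4))
for n in("side","top"):
  for f in(manip.mark_of,manip.recognise):
    for r in f(n,"disc"): print(n,r,at_z(n,r["position"],.05),at_z(n,r["position"],.054))
P=w(T,[-.028,0,.034]); print(P); go([P[0],P[1],.12],T[2]+np.pi/2)
```

```text
top tray_stand [1.3 2.7]
top tray_hinge [ 1.7 -0.6]
top tray_bar [-0.2 -0.3]
top tray_spout [1.1 0.4]
side tray_stand [-0.6  2.3]
side tray_hinge [-0.9  0.3]
side tray_bar [-0.1 -0.1]
side tray_spout [0.1 1.3]
[0.4576 0.2315 0.1614]
side {'position': [299.6, 332.9], 'p': 0.59} [0.43231899 0.22680335 0.05      ] [0.4311939  0.22890535 0.054     ]
side {'position': [358.6, 206.2], 'p': 0.4} [ 0.44511539 -0.1758461   0.05      ] [ 0.44393815 -0.17210298  0.054     ]
side {'position': [288.8, 339.1], 'p': 0.34} [0.44731435 0.24919649 0.05      ] [0.44612814 0.25120722 0.054     ]
side {'position': [298.3, 332.5], 'p': 0.65} [0.43529131 0.2269673  0.05      ] [0.43415411 0.22906863 0.054     ]
side {'position': [229.2, 220.4], 'p': 0.46} [ 0.73294253 -0.0041489   0.05      ] [ 0.73059216 -0.00110559  0.054     ]
top {'position': [227.0, 256.5], 'p': 0.6} [0.43596019 0.23490011 0.05      ] [0.43531558 0.23418543 0.054     ]
top {'position': [227.1, 257.1], 'p': 0.69} [0.43455466 0.23463198 0.05      ] [0.43391421 0.23391809 0.054     ]
[0.42996329 0.22698301 0.034     ]
shift [   2.6 -177.6   63.2] turn -88.7 q [0.23 0.62 1.39 0.   1.13 0.05] t 10.7
```

View pics/s4c.png

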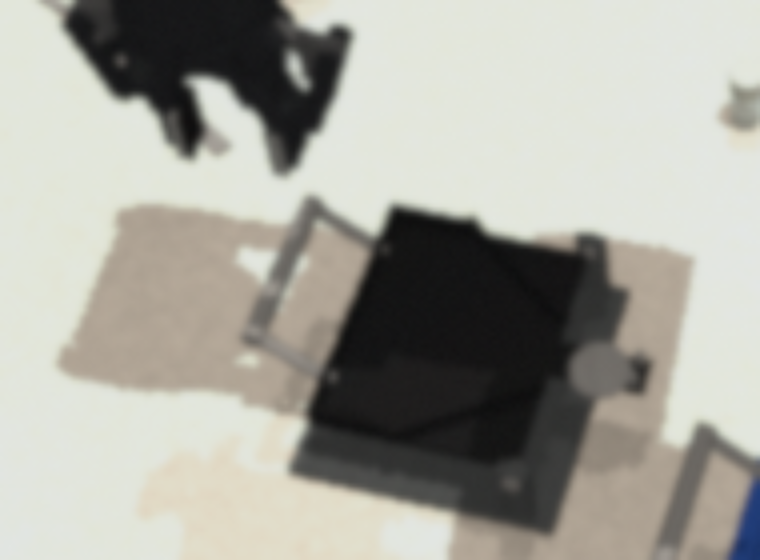

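Call:
step_arm --targets "3 -176 0 91;3 -176 0 91;3 -176 0 91;3 -176 0 91;3 -176 0 91;3 -176 0 91;3 -176 0 91;3 -176 0 91;3 -176 0 91;3 -176 0 91;3 -176 63 91;3 -176 63 91" --gripper 0.25

```text
t: 11.9
tcp_pos: [0.4299, 0.2272, 0.1179]
tool_rot: [0.997, 0.083, -0.002, 0.0]
force: [-0.7, 0.6, -0.8]
finger_gap: 0.749
gripper_force: 0.0
```

Call:
step_arm --targets "0 0 0 0;0 0 0 0;0 0 0 0"

```text
t: 12.2
tcp_pos: [0.4326, 0.228, 0.1214]
tool_rot: [0.997, 0.084, 0.001, -0.0]
force: [0.7, -0.8, -0.0]
finger_gap: 0.754
gripper_force: 0.0
```

Run:
```python
from h import *
go([.431,.2275,.031],.17+np.pi/2)
im=save("side","s5"); cv2.imwrite("pics/s5c.png",cv2.resize(im[220:380,180:370,::-1],None,fx=3.7,fy=3.7))
```

```text
shift [-1.9  0.3 90.4] turn -0.2 q [0.26 0.52 1.87 0.   0.74 1.66] t 12.2
```

View pics/s5c.png

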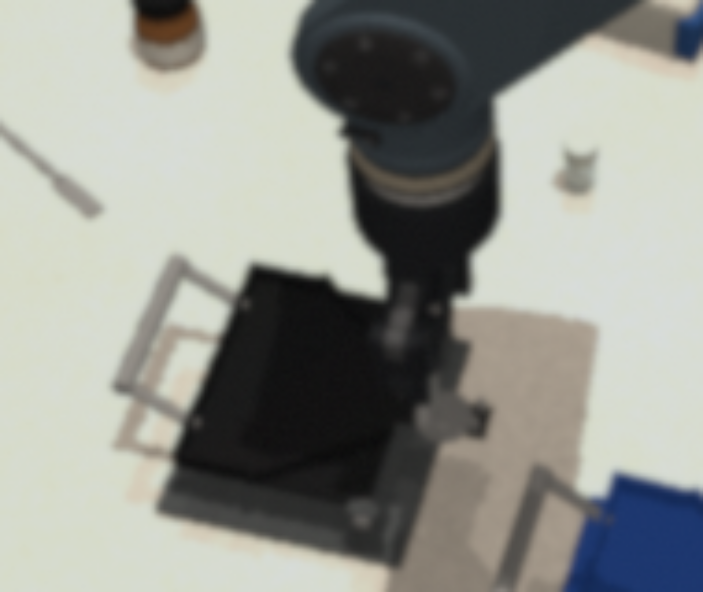

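The gripper hovers over the spout; the disc is partly visible at crop (447,415). Descending.

Call:
step_arm --targets "-1 0 30 0;-1 0 60 0;-1 0 80 0;-1 0 90 0;-1 0 90 0;-1 0 90 0"

```text
t: 12.85
tcp_pos: [0.4312, 0.2278, 0.0311]
tool_rot: [0.997, 0.084, 0.001, -0.0]
force: [-0.2, 0.7, 0.5]
finger_gap: 0.75
gripper_force: 0.0
```

Run:
```python
from h import *
go([.431,.2275,.031],.17+np.pi/2)
im=save("side","s6"); cv2.imwrite("pics/s6c.png",cv2.resize(im[260:380,240:370,::-1],None,fx=5,fy=5))
print(manip.sense()["force"],[r for r in manip.recognise("side","disc")])
```

```text
shift [-0.3  0.2  0.1] turn -0.2 q [0.26 0.7  1.92 0.   0.52 1.66] t 12.85
[ 0.1093302  -0.62811238  0.98810046] []
```

View pics/s6c.png

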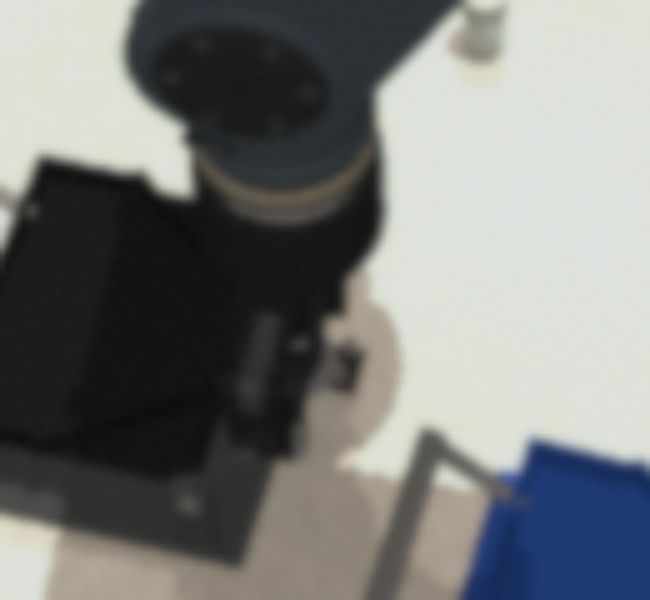

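The near finger stands at crop (265,410), right beside the tongue and clear of the pins at (345,365). Closing.

Call:
step_arm --targets "0 0 0 0;0 0 0 0;0 0 0 0;0 0 0 0;0 0 0 0;0 0 0 0" --gripper 1 --squeeze 25

```text
t: 13.55
tcp_pos: [0.4309, 0.2277, 0.0311]
tool_rot: [0.997, 0.084, 0.001, -0.0]
force: [-0.8, -0.3, 6.1]
finger_gap: 0.372
gripper_force: 24.3
```

Call:
step_arm --targets "0 0 -5 0;0 0 -15 0;0 0 -40 0;0 0 -80 0;0 0 -120 0;0 0 -150 0;0 0 -150 0;0 0 -150 0"

```text
t: 14.35
tcp_pos: [0.4303, 0.2275, 0.1812]
tool_rot: [0.997, 0.084, 0.001, -0.0]
force: [1.5, 0.5, 0.2]
finger_gap: 0.376
gripper_force: 24.9
```

Run:
```python
from h import *
s=manip.sense(); print(s["finger_gap"],s["gripper_force"],s["tcp_pos"])
im=save("side","s7"); top=save("top","t7"); print(manip.mark_of("side","disc"),manip.mark_of("top","disc"))
p=proj("side",s["tcp_pos"]); print(p)
c=im[int(p[1])-60:int(p[1])+50,int(p[0])-70:int(p[0])+70,::-1]; cv2.imwrite("pics/s7c.png",cv2.resize(c,None,fx=5,fy=5))
S=fit(SPEC,np.array([.459,-.2225,-.02])); print(S)
go([S[0],S[1],.181],S[2]+np.pi/2)
```

```text
0.37614507478676645 24.902746975421906 [0.43034079 0.22754294 0.18123624]
[{'position': [297.0, 293.0], 'p': 0.47}] []
[297.61808594 298.57477753]
top spectrometer [ 0.3 -1.7]
top pedestal_top [2.2 1.6]
top press_pivot [-1.3  1. ]
top press_knob [ 3.8 -0. ]
side spectrometer [-0.8  3.9]
side pedestal_top [-1.5  1.2]
[ 0.45490811 -0.22131814 -0.02343181]
shift [-50.5 446.6  -0.9] turn 10.9 q [ 0.26  0.42  1.83 -0.    0.9   1.66] t 14.95
```

View pics/s7c.png

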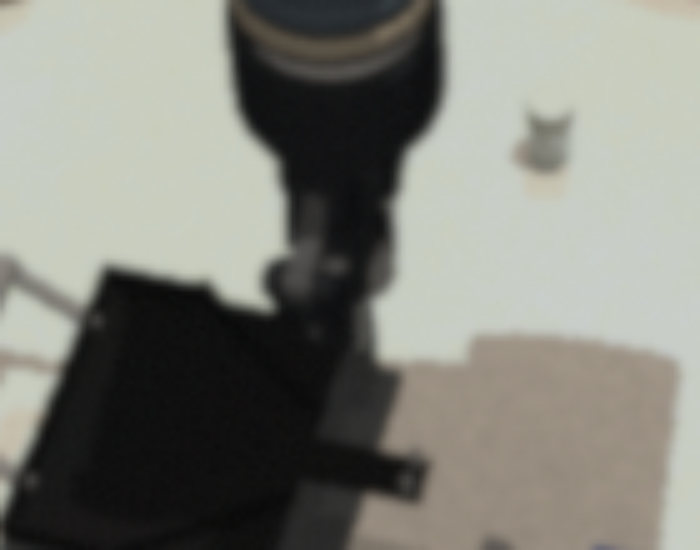

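Run:
```python
from h import *
t=cv2.imread("pics/t7.png"); s=cv2.imread("pics/s7.png")
def pan(im,x0,y0,wd,h,sc,curves):
    c=cv2.resize(im[y0:y0+h,x0:x0+wd],None,fx=sc,fy=sc,interpolation=cv2.INTER_CUBIC)
    c=np.clip(c*1.3,0,255).astype(np.uint8)
    for P,col in curves:
        cv2.polylines(c,[np.round((P-[x0,y0]+.5)*sc).astype(int)],True,col,1)
    for x in range(x0-x0%10+10,x0+wd,10): cv2.putText(c,str(x),((x-x0)*sc,8),0,.3,(0,0,255)); cv2.line(c,((x-x0)*sc,8),((x-x0)*sc,14),(0,0,255))
    for y in range(y0-y0%10+10,y0+h,10): cv2.putText(c,str(y),(0,(y-y0)*sc),0,.3,(0,0,255)); cv2.line(c,(20,(y-y0)*sc),(26,(y-y0)*sc),(0,0,255))
    return c
def circ(n,c,r): return np.array([proj(n,[c[0]+r*np.cos(a),c[1]+r*np.sin(a),c[2]]) for a in np.linspace(0,6.28,40)])
A=[.4549,-.2213,.085]; B=[.4615,-.2205,.085]
a=pan(t,400,220,50,37,8,[(circ("top",A,.011),(0,255,0)),(circ("top",B,.011),(255,0,0))])
b=pan(s,335,165,50,37,8,[(circ("side",A,.011),(0,255,0)),(circ("side",B,.011),(255,0,0))])
D=[.4303,.2275,.202]
c=pan(s,272,270,50,37,8,[(circ("side",D,.017),(0,255,0))])
f=pan(t,395,190,80,59,5,[])
cv2.imwrite("pics/comp.png",np.vstack([np.hstack([a,b]),np.hstack([c,cv2.resize(f,(400,296))])]))
for n,im,x0,y0 in(("top",t,405,228),("side",s,340,168)):
    for q in("pedestal_top",):
        print(n,manip.masks_of(n,q)[:1] and [(r["p"],r["position"],r["pixels"].sum()) for r in manip.masks_of(n,q)])
```

```text
top [(0.58, [424.8, 235.6], np.int64(6988))]
side [(0.92, [362.7, 215.1], np.int64(1662)), (0.46, [300.2, 293.0], np.int64(32))]
```

View pics/comp.png

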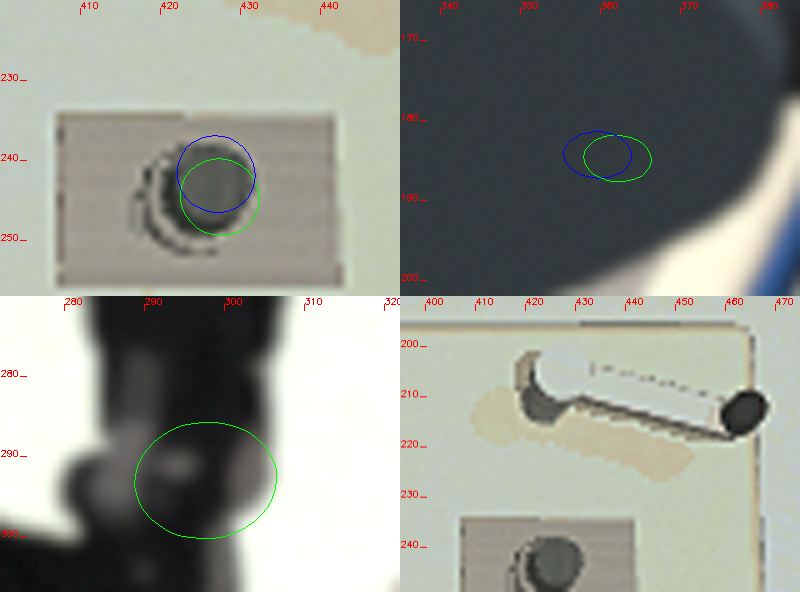

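Call:
step_arm --targets "0 0 0 -108;0 0 0 -108;0 0 0 -108;0 0 0 -108;0 0 0 -108;0 0 0 -108;0 0 0 -108;0 0 0 -108;0 0 0 -108;0 0 0 -108;0 0 0 -108;0 0 0 -108"

```text
t: 16.35
tcp_pos: [0.4305, 0.2275, 0.1804]
tool_rot: [0.551, 0.834, 0.0, 0.0]
force: [0.3, -0.9, -0.6]
finger_gap: 0.377
gripper_force: 24.9
```

Call:
step_arm --targets "0 0 0 -5;0 0 0 -5;0 0 0 -5"

```text
t: 16.65
tcp_pos: [0.4305, 0.2276, 0.1804]
tool_rot: [0.518, 0.855, 0.0, 0.0]
force: [-0.4, 0.0, -0.0]
finger_gap: 0.375
gripper_force: 24.9
```

Run:
```python
from h import *
s=manip.sense(); print(s["finger_gap"],s["gripper_force"],s["tcp_pos"],s["tool_rot"].round(3))
im=save("side","s8")
for r in manip.masks_of("side","disc"):
    ys,xs=np.where(r["pixels"]); print(r["p"],r["position"],len(xs),xs.min(),xs.max(),ys.min(),ys.max())
M=R.from_quat(s["tool_rot"]).as_matrix()
for ox in(-10,-5,0,5,10):
    c=s["tcp_pos"]+M[:,0]*ox/1000+[0,0,.023]
    e=np.array([proj("side",[c[0]+.017*np.cos(a),c[1]+.017*np.sin(a),c[2]]) for a in np.linspace(0,6.28,60)])
    print(ox,e.min(0).round(1),e.max(0).round(1))
p=proj("side",s["tcp_pos"]).astype(int); g=im.mean(2)[p[1]-26:p[1]+14,p[0]-24:p[0]+24]
print(p); [print(p[1]-26+i,"".join(" .:-=+*#%@"[int(v/25.6)] for v in r)) for i,r in enumerate(g)]
```

```text
0.3752362335556476 24.89956945180893 [0.43048433 0.22755518 0.18036511] [0.518 0.855 0.    0.   ]
0.62 [294.3, 290.9] 214 289 305 285 299
0.49 [340.7, 268.2] 108 333 340 256 271
-10 [287.9 280.6] [305.6 295. ]
-5 [288.  282.7] [305.7 297.2]
0 [288.2 284.8] [305.9 299.4]
5 [288.3 286.9] [306.1 301.6]
10 [288.4 289. ] [306.3 303.8]
[297 298]
272 **+=:..                              .:=+##*+-..
273 +**+=-:..                           .:=+###*=:  
274 -+***+=:..                          .:=*##*=:.  
275 :=*##*+=-.                          .:+*#*+-.   
276 .:=*###*=:.                         .:=**+=:.   
277  .-+*##*=:.          .........       .:==-:..   
278  .:-+***=:.      ...:::--:::::.       .::..     
279   .:=+++-.      .:--==++++++==:.       ....     
280   ..:---:.     .:-++**#####**+=:                
281    ......      .-+*##########*+-.               
282               .:=*############*=:.              
283               .:=*############*=:.              
284               .-+*####******##*+-:.       ..    
285               .-+###*+++=++++***=:.     ..::....
286             
[... 661 characters left out ...]
+*#########
299 :--==++**+=-----+*##+-:::::-+*###+==+*##########
300 ....::-=======--=*##+-:::::-+####*++*###########
301      ...::::--::=+**+-:::::-=*##################
302           ......:-===-::::::=*##################
303               ....:::..:::::=*##################
304                    .. ..::.:=*##################
305                        ....:-+##################
306                        ....:-+##################
307                        ....:-+#################*
308                        ....:-+#################*
309                       ......-=*###############**
310                       ......:-++***************+
311                      ........:-==+++++++++***+++
```

Run:
```python
from h import *
print(at_z("top",[426.5,241.9],.085),at_z("side",[359,184],.085),at_z("top",[426.5,205.3],.115),at_z("top",[463.5,212.8],.137))
go([.4605,-.2195,.15],np.radians(27.6))
```

```text
[ 0.45995376 -0.22052854  0.085     ] [ 0.46157537 -0.21958502  0.085     ] [ 0.53722141 -0.21892421  0.115     ] [ 0.51417862 -0.29500138  0.137     ]
shift [-409.9 -180.8   30.3] turn 0.0 q [ 0.26  0.42  1.83 -0.    0.9  -0.23] t 16.75
```

Call:
step_arm --targets "-15 -7 0 0;-45 -20 0 0;-85 -38 0 0;-127 -56 0 0;-170 -75 0 0;-212 -94 0 0;-255 -112 0 0;-297 -131 0 0;-340 -150 0 0;-380 -168 0 0;-402 -177 0 0;-410 -181 0 0"

```text
t: 17.95
tcp_pos: [0.4615, -0.2227, 0.1804]
tool_rot: [0.519, 0.855, -0.0, 0.001]
force: [-0.1, 0.1, 0.2]
finger_gap: 0.381
gripper_force: 24.9
```

Call:
step_arm --targets "0 0 15 0;0 0 30 0;0 0 30 0;0 0 30 0"

```text
t: 18.35
tcp_pos: [0.4607, -0.2185, 0.1503]
tool_rot: [0.517, 0.856, 0.0, -0.001]
force: [0.1, 1.5, 0.8]
finger_gap: 0.377
gripper_force: 24.9
```

Run:
```python
from h import *
go([.4605,-.2195,.067],np.radians(27.6))
s=manip.sense(); print(s["finger_gap"],s["tcp_pos"])
im=save("side","s9")
for r in manip.mark_of("side","disc"): print(r)
c=s["tcp_pos"]
print("pred",proj("side",c+[0,0,.019]))
for r in manip.mark_of("side","pedestal_top"): print(r, at_z("side",r["position"],.085))
p=proj("side",[.4605,-.2195,.1]).astype(int); g=im.mean(2)[p[1]-50:p[1]+22,p[0]-22:p[0]+22]
print(p,proj("side",[.4605,-.2195,.085])); [print(p[1]-50+i,"".join(" .:-=+*#%@"[int(v/25.6)] for v in r)) for i,r in enumerate(g)]
```

```text
shift [-0.9 -0.6 83.3] turn 0.2 q [-0.66  0.5   1.8   0.    0.85 -1.15] t 18.35
0.3771090274523741 [ 0.46066152 -0.21851998  0.15029394]
{'position': [361.5, 158.0], 'p': 0.57}
{'position': [332.7, 169.9], 'p': 0.33}
pred [360.7054368  159.56898308]
{'position': [359.3, 181.8], 'p': 0.76} [ 0.46371288 -0.22775775  0.085     ]
[359 179] [359.37648383 184.12752999]
129 **##*+==:.                                .:
130 ++***+=-:.                                 .
131 -=++==-:..                                 .
132 ::---::...                                ..
133 ..:::.....                              ....
134 ........::..                           ..:::
135 ......::---..                         ..:--:
136 . ....:=++=-..                       ..:---:
137 .  ...:=***+-..                     ..:-==-:
138 .  ...:=*##*=-.                    .:-=++=-.
139 :   ..-+*###*=:.                  .:-+***=:.
140 :.  .:-+*###*+:.                  .-+*#*+=: 
141 =:   .-+*###*+:.                 .:=*##*+-. 
142 +:.  .:=*##**=:.      ...::....   :=*#*+-:  
143 +=:   .-+**+=-.     ..:--==---:.  .-+**=:.  
[... 2093 characters left out ...]
--==++*#######
187 =++++++++++++===---:.......:-----=++*#######
188 =++++++++++++==----:.......:-----=+*########
189 ++++++++++++===----:......::-====++*########
190 ++++++++++++==-----:......:-====++*#########
191 ++++++++++++==-----::....::-==++++*########*
192 +++++++++++==-----::::::::--==+++*#########*
193 +++++++++++==------:::::::--==+++*########**
194 ++++++++++==--------::::::--=+++**########**
195 ++++++++++==----------::----=+++*#########*+
196 +++++++++==-----------------==+**########**+
197 +++++++++==------------------=+*#########*+=
198 +++++++++==------------------=+*########**+=
199 +++++++++===-----------------=+**######**+=-
200 +++++++++====----------:--:--=+**#####***+=-
```

Call:
step_arm --targets "0 0 25 0;0 0 50 0;0 0 68 0;0 0 76 0;0 0 80 0;0 0 82 0;0 0 83 0;0 0 83 0;0 0 83 0"

```text
t: 19.4
tcp_pos: [0.4612, -0.2199, 0.0679]
tool_rot: [0.517, 0.856, -0.0, 0.001]
force: [-0.7, 0.4, 0.5]
finger_gap: 0.374
gripper_force: 24.9
```

Run:
```python
from h import *
s=manip.sense(); print(s["force"])
go([.4605,-.2195,.066],np.radians(27.6))
manip.snapshot("side"); print(manip.masks_of("side","disc")[0]["position"],[r["position"] for r in manip.mark_of("side","disc")],proj("side",[.4605,-.2195,.085]))
```

```text
[-0.6738601   0.43545071  0.4979426 ]
shift [ 0.7 -0.5  1.9] turn 0.1 q [-0.66  0.64  1.85  0.    0.65 -1.15] t 19.4
[357.2, 180.2] [[358.0, 180.5]] [359.37648383 184.12752999]
```

Call:
step_arm --targets "0 0 1 0;0 0 1.5 0;0 0 1.5 0"

```text
t: 19.85
tcp_pos: [0.461, -0.2197, 0.0661]
tool_rot: [0.517, 0.856, -0.0, 0.0]
force: [-0.1, -0.6, 3.8]
finger_gap: 0.373
gripper_force: 25.1
```

Call:
step_arm --targets "0 0 0.7 0;0 0 0.7 0;0 0 0.7 0"

```text
t: 20.15
tcp_pos: [0.461, -0.2197, 0.066]
tool_rot: [0.517, 0.856, -0.0, 0.0]
force: [-1.7, 0.3, 9.3]
finger_gap: 0.379
gripper_force: 25.4
```

Call:
step_arm --targets "0 0 -0.7 0;0 0 -0.7 0"

```text
t: 20.35
tcp_pos: [0.461, -0.2197, 0.0661]
tool_rot: [0.517, 0.856, -0.0, 0.0]
force: [-0.9, -0.5, 5.9]
finger_gap: 0.379
gripper_force: 25.1
```

Call:
step_arm --targets "0 0 0 0;0 0 0 0;0 0 0 0;0 0 0 0;0 0 0 0" --gripper 0.35

```text
t: 20.85
tcp_pos: [0.4609, -0.2196, 0.0656]
tool_rot: [0.517, 0.856, 0.0, -0.0]
force: [-0.0, 0.6, -0.0]
finger_gap: 0.648
gripper_force: 0.0
```

Call:
step_arm --targets "0 0 -10 0;0 0 -40 0;0 0 -80 0;0 0 -120 0;0 0 -120 0;0 0 -120 0"

```text
t: 21.45
tcp_pos: [0.4613, -0.2199, 0.1874]
tool_rot: [0.517, 0.856, -0.0, 0.002]
force: [0.5, 0.1, 0.5]
finger_gap: 0.653
gripper_force: 0.0
```

Run:
```python
from h import *
s=manip.sense(); print(s["force"],s["tcp_pos"])
im=save("side","s10")
for r in manip.mark_of("side","disc"): print(r,at_z("side",r["position"],.085))
e=np.array([proj("side",[.461+.017*np.cos(a),-.2197+.017*np.sin(a),.089]) for a in np.linspace(0,6.28,60)]);print(e.min(0),e.max(0))
p=[359,184]; g=im.mean(2)[p[1]-18:p[1]+18,p[0]-22:p[0]+22]
[print(p[1]-18+i,"".join(" .:-=+*#%@"[int(v/25.6)] for v in r)) for i,r in enumerate(g)]
for ax,n in((0,"side"),):
    for r in manip.mark_of(n,"press_knob"): print(r,at_z(n,r["position"],.1245))
```

```text
[0.52028985 0.0956425  0.48403247] [ 0.46132686 -0.21987135  0.18737278]
{'position': [359.1, 182.0], 'p': 0.54} [ 0.46393696 -0.22684186  0.085     ]
[352.76435569 178.45744895] [365.82547836 187.42204149]
166 ====++++++++*###############################
167 ===+++++++++*###############################
168 ===++++++++**###############################
169 ====++=+++**################################
170 ===+===+++*****#############################
171 =======+++*****#############################
172 ==+++====++****#############################
173 ==========++***#############################
174 ==+========++**#############################
175 ============+**#############################
176 =============+*#############################
177 =============+*#####******##################
178 ============+++*##**+++++***################
179 ===========++++***+=======+**###############
180 ==========++++++++=-------=+**##############
181 ========++++++++==---------=+***############
182 =======++++++++==---------===++****#########
183 =====++++++++++==----------====+++***#######
184 ====+++
[... 323 characters left out ...]
########
191 ++++++++++++==---::::....:--==++++*########*
192 +++++++++++==----:::::::::--==+++*#########*
193 +++++++++++==----:::::::::--==+++*########**
194 ++++++++++==-----:::::::::-===++**########**
195 **++++++++==-----::::::::--==+++*#########*+
196 ****+++++==-------:::::::--==++**########**+
197 ***++++++==---------::::---==++*#########*+=
198 +++++++++==-----------------=+**########**+=
199 +++++++++====---------------=+*########**+=-
200 ++++++++++=======-----------=+*########**+=-
201 ++++++++++++++======--------=+****#####*+=--
{'position': [349.6, 147.5], 'p': 0.73} [ 0.52075262 -0.30353712  0.1245    ]
{'position': [220.0, 309.1], 'p': 0.67} [0.58494631 0.27704273 0.1245    ]
```

Run:
```python
from h import *
go([.519,-.2985,.117],np.radians(-13))
```

```text
shift [-98.1  15.3  67.5] turn 40.7 q [-0.66  0.44  1.77 -0.    0.94 -1.15] t 21.6
```

Call:
step_arm --targets "-50 8 0 20;-98 15 0 41;-98 15 0 41;-98 15 0 41;-98 15 0 41;-98 15 0 41;-98 15 0 41;-98 15 20 41;-98 15 20 41"

```text
t: 22.5
tcp_pos: [0.5182, -0.298, 0.1634]
tool_rot: [0.784, 0.621, -0.001, -0.003]
force: [-0.7, 0.8, -0.1]
finger_gap: 0.648
gripper_force: 0.0
```

Run:
```python
from h import *
go([.519,-.2985,.117],np.radians(-13))
s=manip.sense(); im=save("side","s11"); top=save("top","t11")
p=proj("side",[.519,-.2985,.13]).astype(int); print(p,proj("side",s["tcp_pos"])); g=im.mean(2)[p[1]-30:p[1]+20,p[0]-25:p[0]+25]
[print(p[1]-30+i,"".join(" .:-=+*#%@"[int(v/25.6)] for v in r)) for i,r in enumerate(g)]
for n in("side","top"):
    for r in manip.mark_of(n,"press_knob"): print(n,r,at_z(n,r["position"],.1245)) 
p=proj("top",[.4605,-.22,.085]); print(p,np.round(p+.0)); x0,y0=int(p[0])-14,int(p[1])-12
[print(y0+i,x0,"".join(" .:-=+*#%@"[int(v/25.6)] for v in r)) for i,r in enumerate(top.mean(2)[y0:y0+24,x0:x0+28])]
for r in manip.mark_of("top","disc"): print(r,at_z("top",r["position"],.085))
```

```text
shift [-0.4  1.2 46.4] turn -0.2 q [-0.71  0.58  1.56 -0.    1.01 -0.48] t 22.5
[349 147] [350.24425539 137.33784986]
117                                         .-=-:.   .
118                            ....         .-=-.    .
119               ..         ..::::.        .:-:.    .
120              ....    ...::--===:.    .  ..:.     .
121             ..:..   .::--=++**+=:.  ...  ..      :
122             ..:..  .-==++***#**+-:. ....        .:
123             ..:..  :=+***####**+=-.  ..         .-
124          .....:.  .:=*####*****+=-.             :=
125       ...::::::.. .:=*##****++++=-:.           .:=
126   ....::-===-::.  .:=****+++++++==:.          .:-+
127 ...::-=++**+=-:.  .:=+++++++++++==-.         .:-=+
128 ::-=++***##*+-:.. .:-=++++++++++==-..       .:-==+
129 ==+***######*=-...:-==++++++++++==-:.     ..:-=++*
130 ***#########*+-:.:-=++++++++++++==-:..   .:-=++***
131 ############*+=--=+**+++++++++++==-::.  .:-=+**###
132 #############*+==+****++++++++++==-::.  .-+**#####
133 ##############****###**+++++++++==-::.  .-+*######
134 ######################*++++++++++=-::.  :=+
[... 2157 characters left out ...]
4 412 ------------------:-:-::::::
235 412 -----------------:--::::::::
236 412 ------------------:-:-::::::
237 412 -----------------------:::::
238 412 --------------------:--::-::
239 412 ------------------:-----::-:
240 412 ---------------------:----:-
241 412 ------------------------::::
242 412 -------------------------:-:
243 412 --------------------------:-
244 412 ----------------------------
245 412 :---------------------------
246 412 ::--------------------------
247 412 ::-:------------------------
248 412 :::-------------------------
249 412 ::::::----------------------
250 412 :::::-:-:-------------------
251 412 :::::::-:-------------------
252 412 :::::::::-------------------
```

Call:
step_arm --targets "0 1 20 0;0 1 40 0;0 1 47 0;0 1 47 0;0 1 47 0"

```text
t: 23.25
tcp_pos: [0.5212, -0.3, 0.1196]
tool_rot: [0.784, 0.621, 0.0, 0.001]
force: [0.9, -0.2, -0.2]
finger_gap: 0.647
gripper_force: 0.0
```

Call:
step_arm --targets "0 0 0 0;0 0 0 0;0 0 0 0;0 0 0 0;0 0 0 0" --gripper 1 --squeeze 20

```text
t: 23.75
tcp_pos: [0.5208, -0.2998, 0.1195]
tool_rot: [0.784, 0.621, -0.0, 0.0]
force: [-1.6, 0.1, 5.1]
finger_gap: 0.172
gripper_force: 20.5
```

Run:
```python
from h import *
s=manip.sense(); print(s["tcp_pos"],s["force"])
M=R.from_quat(s["tool_rot"]).as_matrix(); print(M.round(3))
k0=s["tcp_pos"]
for piv in(np.array([.5405,-.2205]),):
    v=k0[:2]-piv; print("radius",np.hypot(*v),np.degrees(np.arctan2(v[1],v[0])))
a0=np.radians(257.3)
for d in range(0,1):pass
print("arc in spec frame rel. to knob start, tool axes:")
for yaw in(-.01,):
  for th in np.arange(0,1.36,.075):
    f=lambda t:.08*np.array([np.cos(np.pi+1.35-t+yaw),np.sin(np.pi+1.35-t+yaw),0])
    print(round(th,3),(M.T@(f(th)-f(0))*1000).round(1)[:2])
```

```text
[ 0.52076795 -0.29984005  0.11951882] [-1.62337662  0.14295865  5.08343216]
[[ 0.23   0.973  0.   ]
 [ 0.973 -0.23  -0.001]
 [-0.001  0.    -1.   ]]
radius 0.08175694457878462 -103.9662411420302
arc in spec frame rel. to knob start, tool axes:
0.0 [0. 0.]
0.075 [ 0.2 -6. ]
0.15 [  0.9 -12. ]
0.225 [  2.  -17.9]
0.3 [  3.5 -23.6]
0.375 [  5.5 -29.3]
0.45 [  7.9 -34.8]
0.525 [ 10.7 -40.1]
0.6 [ 13.9 -45.2]
0.675 [ 17.5 -50. ]
0.75 [ 21.4 -54.6]
0.825 [ 25.7 -58.8]
0.9 [ 30.2 -62.7]
0.975 [ 35.  -66.3]
1.05 [ 40.1 -69.4]
1.125 [ 45.4 -72.2]
1.2 [ 50.9 -74.6]
1.275 [ 56.6 -76.6]
1.35 [ 62.4 -78.1]
```

Call:
step_arm --targets "0.2 -6 0 0;0.9 -12 0 0;2 -17.9 0 0;3.5 -23.6 0 0;5.5 -29.3 0 0;7.9 -34.8 0 0;10.7 -40.1 0 0;13.9 -45.2 0 0;17.5 -50 0 0;17.5 -50 0 0"

```text
t: 24.75
tcp_pos: [0.4752, -0.2694, 0.1192]
tool_rot: [0.784, 0.621, 0.0, -0.001]
force: [-0.1, 0.8, 6.7]
finger_gap: 0.173
gripper_force: 21.0
```

Call:
step_arm --targets "3.9 -4.6 0 0;8.2 -8.8 0 0;12.7 -12.7 0 0;17.5 -16.3 0 0;22.6 -19.4 0 0;27.9 -22.2 0 0;33.4 -24.6 0 0;39.1 -26.6 0 0;42.5 -27.5 0 0;42.5 -27.5 0 0;42.5 -27.5 0 0"

```text
t: 25.85
tcp_pos: [0.4592, -0.2231, 0.1188]
tool_rot: [0.784, 0.621, 0.0, -0.0]
force: [3.6, -0.6, 5.1]
finger_gap: 0.173
gripper_force: 21.1
```

Run:
```python
from h import *
s=manip.sense(); print(s["tcp_pos"],s["force"],s["finger_gap"])
manip.snapshot("side"); manip.snapshot("top")
for n in("side","top"):
    for q,z in(("press_knob",.1245),("press_pivot",.106),("disc",.085)):
        for r in manip.mark_of(n,q): print(n,q,r,at_z(n,r["position"],z)[:2])
```

```text
[ 0.45922555 -0.22307489  0.1188286 ] [ 3.58089862 -0.5679827   5.07605818] 0.173164897533125
side press_knob {'position': [362.8, 169.1], 'p': 0.74} [ 0.45882273 -0.23542863]
side press_pivot {'position': [332.5, 169.6], 'p': 0.8} [ 0.53792854 -0.22367959]
side press_pivot {'position': [290.2, 332.6], 'p': 0.56} [0.43437997 0.26280067]
side disc {'position': [287.4, 328.9], 'p': 0.59} [0.44975757 0.24615533]
side disc {'position': [359.2, 180.8], 'p': 0.43} [ 0.46526489 -0.2312608 ]
top press_pivot {'position': [431.4, 206.7], 'p': 0.5} [ 0.5361216 -0.2312149]
```

Call:
step_arm --targets "2 -0.5 0 0;2.9 -0.7 0 0;2.9 -0.7 0 0;2.9 -0.7 0 0"

```text
t: 26.65
tcp_pos: [0.4592, -0.2205, 0.1188]
tool_rot: [0.784, 0.621, 0.0, 0.0]
force: [4.0, -2.0, 5.1]
finger_gap: 0.177
gripper_force: 21.1
```

Call:
step_arm --targets "2 -0.5 0 0;2.9 -0.7 0 0;2.9 -0.7 0 0;2.9 -0.7 0 0"

```text
t: 27.05
tcp_pos: [0.4592, -0.2186, 0.1188]
tool_rot: [0.784, 0.621, -0.001, 0.001]
force: [3.2, -4.8, 3.7]
finger_gap: 0.176
gripper_force: 21.0
```

Call:
step_arm --targets "2 -0.5 0 0;2.9 -0.7 0 0;2.9 -0.7 0 0;2.9 -0.7 0 0"

```text
t: 27.45
tcp_pos: [0.4594, -0.2183, 0.1189]
tool_rot: [0.783, 0.622, -0.002, 0.003]
force: [-0.6, -11.7, 0.0]
finger_gap: 0.174
gripper_force: 20.7
```

Call:
step_arm --targets "-1.5 0.4 0 0;-1.5 0.4 0 0"

```text
t: 27.65
tcp_pos: [0.4593, -0.2184, 0.1189]
tool_rot: [0.784, 0.621, -0.001, 0.002]
force: [2.8, -8.4, 3.0]
finger_gap: 0.177
gripper_force: 20.9
```

Call:
step_arm --targets "0 0 0 0;0 0 0 0;0 0 0 0;0 0 0 0;0 0 0 0" --gripper 0.5

```text
t: 28.15
tcp_pos: [0.4585, -0.2154, 0.1185]
tool_rot: [0.784, 0.621, -0.0, -0.001]
force: [-0.2, -0.2, -0.1]
finger_gap: 0.497
gripper_force: 0.0
```

Call:
step_arm --targets "0 0 -20 0;0 0 -50 0;0 0 -90 0;-50 0 -100 0;-100 0 -100 0;-150 0 -100 0;-180 0 -100 0;-180 0 -100 0;-180 0 -100 0"

```text
t: 29.05
tcp_pos: [0.4171, -0.3911, 0.2183]
tool_rot: [0.785, 0.62, 0.0, -0.001]
force: [-1.3, -0.1, -0.4]
finger_gap: 0.496
gripper_force: 0.0
```

Run:
```python
from h import *
s=manip.sense(); print(s["tcp_pos"],s["force"],s["t"])
im=save("side","s12"); top=save("top","t12")
for n in("side","top"):
    for q,z in(("press_knob",.1245),("press_pivot",.106),("disc",.085),("tray_bar",.08)):
        for r in manip.mark_of(n,q): print(n,q,r,at_z(n,r["position"],z)[:2])
p=[359,175]; print(proj("side",[.4605,-.22,.137]),proj("side",[.4605,-.22,.085]),proj("side",[.54,-.22,.115]),proj("top",[.4605,-.22,.137]),proj("top",[.54,-.22,.115]))
[print(p[1]-26+i,p[0]-30,"".join(" .:-=+*#%@"[int(v/25.6)] for v in r)) for i,r in enumerate(im.mean(2)[149:197,329:379])]
[print(195+i,405,"".join(" .:-=+*#%@"[int(v/25.6)] for v in r)) for i,r in enumerate(top.mean(2)[195:260,405:450])]
```

```text
[ 0.417076   -0.39107809  0.21829837] [-1.31859112 -0.14385876 -0.43406037] 29.05
side press_knob {'position': [361.1, 169.0], 'p': 0.57} [ 0.46300074 -0.23414806]
side press_pivot {'position': [334.9, 169.8], 'p': 0.96} [ 0.53180616 -0.22531938]
side press_pivot {'position': [302.9, 328.9], 'p': 0.72} [0.41418819 0.24523633]
side disc {'position': [357.3, 181.4], 'p': 0.46} [ 0.46909413 -0.22722375]
side tray_bar {'position': [219.8, 306.7], 'p': 0.97} [0.60945652 0.24901222]
side tray_bar {'position': [319.9, 366.1], 'p': 0.69} [0.35594213 0.29578775]
side tray_bar {'position': [359.7, 170.8], 'p': 0.64} [ 0.47908255 -0.27385531]
top tray_bar {'position': [194.3, 287.1], 'p': 0.92} [0.36233369 0.30121553]
[360.36665815 168.99653723] [359.4419564  184.00534736] [331.25874649 167.67800113] [429.97772758 237.28076884] [426.93542725 204.08275819]
149 329 ****+++=======+++****###################*****#####
150 329 *+++========++****###################*****++***###
151 329 +========++****##################******+++++++**##
152 329 ======+++***##############********+++++++++++++**#
153 329
[... 5398 characters left out ...]
47 405 :::::------------------------::::::::::::::::
248 405 :::::----------------------::-:::::::::::::::
249 405 ::::::-------------------:----:---::-::::::::
250 405 ::::::--------------------:--:--:::::::::::::
251 405 ::::::::------------------:-:::--::::::::::::
252 405 ::::::--:-----------------:-::----:-:::::::::
253 405 :::::::::---------------:----::--:-::::::::::
254 405 ::::::::::::-------------------------::::::::
255 405 ::::::::::::-:------------------------:::::::
256 405 :::::::::::::-:----------------------::::::::
257 405 ::::::::::::::::----------------------:::::::
258 405 ::::::::::::::::------------------------:::::
259 405 ::::::::::::::::-::--------------------:-::::
```

```bash
python3 -c "
from h import *
print(manip.sign_off())"
```

```text
the job is handed in; nothing more can be done
None
```

I handed the job in at about 29 s of the allowed 67 s, with no score returned. The last side camera view shows the disc flat on the pedestal and the knob over it, and the press arm met its end stop. The tray looked level when I let go of its bar. I ran no separate check of the vial and jar.

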